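# Change over the vacuum clamping plates at the grinding bench

## Robot

A 6-joint arm with a two-finger parallel gripper is mounted at the origin on the work surface. World frame = base frame: x ahead of the robot, y to its left, z up, the work surface at z = 0. Lengths are in mm, angles in rad, forces in N, time in s.
With the tool pointing down it reaches from about 300 to 775 mm from the base axis. Payload 14.6 kg.
Tool frame: the origin (TCP) lies on the centre line of the jaws, within the pads' length; the fingertips stand 19 mm ahead of it and the grasp point (between the pads) is the TCP (bot.tip_reach is the distance from the TCP to the fingertips, in mm); z points along the fingers, y is the line along which they close (so a half turn about z gives the same grasp; the last joint's range is limited). The gripper opens to 85 mm and grips with 20 to 120 N. Pads are 22 mm wide; open, the fingers measure 114 mm over their backs; the gripper's body (76 mm by 85 mm) begins 54 mm behind the grasp point. The pads swing forward as they close: fully open they stand 13 mm farther back than shut.
Start: joints at [1.252, 0.3, 1.521, -0, 1.321, -0.067], TCP at [137.029, 532.647, 250.281] pointing down, gripper open.
Joint ranges: [-3.03, 3.03], [-0.79, 2.21], [0.23, 2.52], [-1.04, 4.18], [0, 3.07], [-2.55, 2.55]. Speed limits (rad/s): [2.22, 2.22, 2.57, 3.14, 3.14, 3.14].

## Interface

Orientations are given as a unit quaternion [w, x, y, z].
In Python, from rig import bot gives the robot as it stands. Calls block until the motion is done:
- bot.move_to(position, orientation): joint-space move of the TCP to a pose.
- bot.servo_line(position, attitude=None, speed=150, until_force=None): straight line of the TCP; attitude=None keeps the orientation; speed is the mean speed in mm/s. With until_force (N) it stops when the force on the tool has changed by that much, and returns True; else False.
- bot.move_joints(angles): joint-space move.
- bot.move_gripper(opening, grip_force=None): finger opening in mm; grip_force is the grip in N (None keeps the last); returns when the fingers have stopped.
- bot.dwell(seconds).
- bot.ik(position, orientation): joint angles nearest the present ones, or None.
- bot.read_state(): the state.
- bot.read_camera(name): name is "scene" or "side" or "wrist"; returns a dict with "image" (480x640x3 uint8, blue, green, red), "depth" (480x640 float32, mm along the optical axis (not along the pixel's ray), 0 where there is no reading), "fovy" (degrees; the focal length in pixels is half the picture's height over the tangent of half this angle, whatever the lens; pixels are square), "cx", "cy" (the principal point, pixels), "k1" (the pictures are not rectified: a ray, as slopes to the right and down, at radius r is drawn at 1 + k1 r^2 times it, then the intrinsics apply), "eye" and "attitude" of the camera in the world; the wrist camera has in their place "mount" (4x4, takes a point from camera to tool coordinates, whose origin is the TCP and whose axes are the flange's). Camera axes: x right, y down, z forward; pixel columns grow to the right and rows downward; lengths in mm; the calibration is good to about 2 mm. A picture is of the moment at which its call begins: read the wrist's pose just before it.
A pose or a line that the arm cannot do raises bot.MotionError and nothing moves.
- bot.finish_job(): hands the job in; it is judged then, once.
The state is a dict: "clock": time; "joint_positions": joint angles; "qvel": joint speeds; "effort": joint torques, N m; "ee_pos": TCP position; "tool_rot": TCP orientation; "ft_force": force on the tool from outside, world axes, zero at the start; "moment": the same for the moment, N m; "grip_width": finger opening in mm; "grip_force": force on a finger pad.
Only numpy, scipy, OpenCV 4.12 (cv2) and the standard library are available. Lean on these libraries where they do the work, as an engineer would, in place of code of your own. Each camera call takes 0.05 s, during which the arm holds its last target. There are 200 camera calls.

## Task

The flange hubs on one vacuum plate are finished: swing that plate's red valve lever shut to its stop to let go of them, and only then lift every hub off and stand it upright in the blue tray. On each of the other two plates, tap the loose round blank sideways until it sits centred in the yellow circle, then swing that plate's lever fully open to its stop to hold it. Never push or lift a part while its valve is open (if a blank gets knocked off its mark later, shut its valve, centre it again and reopen), and leave the grinder, discs and brush where they are.

Things in the scene. Friction and masses are not known exactly. Their poses are not given: they have to be found in the camera images.
- plate_done: vacuum clamping plate, dark grey with a grid of fine grooves, 160 x 160 mm and 35 mm thick, fixed to the bench; the finished flange hubs stand on it, held by suction as long as its valve is open. Origin: centre of its underside. +x of this frame points to its rear edge (roughly away from the robot), where its ball valve sits; +y to its left, z up. The upright stem on which the lever turns stands 115 mm behind (+x) and 60 mm to the right (-y) of the plate's centre.
- valve_done (a joint): ball valve of plate_done: angle of its red lever about the upright stem, rad. 0 = shut (against its stop; the lever points straight away from the plate, along the plate's +x), 1.571 = open (against its other stop; the lever lies along the plate's rear edge, pointing to the plate's +y). Grows anticlockwise seen from above. Starts open or nearly so. Stiff and stays where it is left: turning takes about 0.2 to 0.3 N m, so 3 to 5 N at the middle of the grip.
- valve_done_grip (a point): red lever grip of valve_done: a level bar 72 mm long, 18 mm wide and 12 mm deep (z 65 to 77 mm above the bench) that reaches from 28 to 100 mm from the stem axis. This point is in the middle of the bar, 70 mm from the stem axis, 71 mm above the bench; its x axis points outward along the lever. Only the 35 mm thick plate and the valve body (38 mm wide, 41 mm high) lie below it.
- plate_1: vacuum clamping plate like plate_done (160 x 160 x 35 mm, fixed), on which blank_1 lies off centre. A black seal ring of 86 mm outer diameter lies in its middle, and round it a thin yellow circle of 116 mm diameter is scribed on its top as the mark. Origin: centre of its underside; +x points to its rear edge with the valve, whose stem stands at the same place as on plate_done (115 mm in +x, 60 mm in -y).
- mark_1 (a point): centre of the yellow circle on plate_1, on its top face, 35 mm above the bench
- valve_1 (a joint): ball valve of plate_1, made like valve_done, same values: 0 = shut (lever points straight away from the plate, its +x), 1.571 = open (lever along the plate's rear edge, to its +y). Starts shut or nearly so.
- valve_1_grip (a point): red lever grip of valve_1: a level bar 72 mm long, 18 mm wide and 12 mm deep (z 65 to 77 mm above the bench) that reaches from 28 to 100 mm from the stem axis. This point is in the middle of the bar, 70 mm from the stem axis, 71 mm above the bench; its x axis points outward along the lever. Only the 35 mm thick plate and the valve body (38 mm wide, 41 mm high) lie below it.
- blank_1: round bright aluminium blank, 100 mm in diameter and 16 mm thick, about 0.34 kg: too wide to grip, it slides on the plate when pushed at its edge. Origin: centre of its underside, which rests on plate_1, 35 mm above the bench. It starts 10 to 45 mm off the mark.
- plate_2: vacuum clamping plate like plate_done (160 x 160 x 35 mm, fixed), on which blank_2 lies off centre. A black seal ring of 86 mm outer diameter lies in its middle, and round it a thin yellow circle of 116 mm diameter is scribed on its top as the mark. Origin: centre of its underside; +x points to its rear edge with the valve, whose stem stands at the same place as on plate_done (115 mm in +x, 60 mm in -y).
- mark_2 (a point): centre of the yellow circle on plate_2, on its top face, 35 mm above the bench
- valve_2 (a joint): ball valve of plate_2, made like valve_done, same values: 0 = shut (lever points straight away from the plate, its +x), 1.571 = open (lever along the plate's rear edge, to its +y). Starts shut or nearly so.
- valve_2_grip (a point): red lever grip of valve_2: a level bar 72 mm long, 18 mm wide and 12 mm deep (z 65 to 77 mm above the bench) that reaches from 28 to 100 mm from the stem axis. This point is in the middle of the bar, 70 mm from the stem axis, 71 mm above the bench; its x axis points outward along the lever. Only the 35 mm thick plate and the valve body (38 mm wide, 41 mm high) lie below it.
- blank_2: round bright aluminium blank, 100 mm in diameter and 16 mm thick, about 0.34 kg: too wide to grip, it slides on the plate when pushed at its edge. Origin: centre of its underside, which rests on plate_2, 35 mm above the bench. It starts 10 to 45 mm off the mark.
- hub_1: finished aluminium flange hub standing on plate_done (may be absent): round base of 64 mm diameter, 10 mm thick, with a boss of 36 mm diameter rising 40 mm above it, 50 mm high in all, 0.19 kg; pick it by the boss. Origin: centre of its underside.
- hub_2: finished aluminium flange hub standing on plate_done (may be absent): round base of 64 mm diameter, 10 mm thick, with a boss of 36 mm diameter rising 40 mm above it, 50 mm high in all, 0.19 kg; pick it by the boss. Origin: centre of its underside.
- hub_3: finished aluminium flange hub standing on plate_done (may be absent): round base of 64 mm diameter, 10 mm thick, with a boss of 36 mm diameter rising 40 mm above it, 50 mm high in all, 0.19 kg; pick it by the boss. Origin: centre of its underside.
- hub_4: finished aluminium flange hub standing on plate_done (may be absent): round base of 64 mm diameter, 10 mm thick, with a boss of 36 mm diameter rising 40 mm above it, 50 mm high in all, 0.19 kg; pick it by the boss. Origin: centre of its underside.
- tray_floor (a point): centre of the floor of the open blue tray, 5.5 mm above the bench; axes parallel to the walls, z up. The tray is fixed to the bench, empty at the start, 200 x 200 mm outside, 25 mm high, walls 5 mm thick
- grinder: angle grinder, about 310 mm long and 80 mm high, lying on the bench (bystander); origin under its middle
- disc_stack: stack of four grinding discs of 125 mm diameter, 25 mm high (bystander)
- wire_brush: wooden wire brush, 270 mm long, lying bristles up, 44 mm high, origin under its middle (bystander)
There are look-alikes about, which are no part of the job. What is shaped like the hub_2 but brown or pink is not meant.

How it is judged (in metres and radians):
At the end, for the whole second after the job is handed in: valve_done shut (< 0.1 rad), valve_1 and valve_2 open (> 1.47 rad); both blanks flat and at rest on their plates, centres within 6 mm of their marks; every hub present upright (0.1 rad) and at rest on the tray floor, its centre within 75 mm of the tray middle each way (value of joint valve_done below 0.1 rad and value of joint each of valve_1, valve_2 above 1.47 rad and horizontal distance between blank_1 and mark_1 below 0.006 m and z of blank_1 in the frame of mark_1 below 0.003 m and angle between each of blank_1, blank_2's own z axis and vertical below 0.05 rad and linear speed of each of blank_1, blank_2, hub_1, hub_2, hub_3, hub_4 below 0.01 m/s and horizontal distance between blank_2 and mark_2 below 0.006 m and z of blank_2 in the frame of mark_2 below 0.003 m and x of hub_1 in the frame of tray_floor between -0.075 and 0.075 m and y of hub_1 in the frame of tray_floor between -0.075 and 0.075 m and z of each of hub_1, hub_2, hub_3, hub_4 in the frame of tray_floor below 0.006 m and angle between each of hub_1, hub_2, hub_3, hub_4's own z axis and vertical below 0.1 rad and x of hub_2 in the frame of tray_floor between -0.075 and 0.075 m and y of hub_2 in the frame of tray_floor between -0.075 and 0.075 m and x of hub_3 in the frame of tray_floor between -0.075 and 0.075 m and y of hub_3 in the frame of tray_floor between -0.075 and 0.075 m and x of hub_4 in the frame of tray_floor between -0.075 and 0.075 m and y of hub_4 in the frame of tray_floor between -0.075 and 0.075 m); the robot touches nothing.
It fails at once if a blank pushed by the gripper (over 1.5 N) while its valve is more than about 30 degrees open ((value of joint valve_1 above 0.5 rad and contact force between the fingers and blank_1 above 1.5 N) or (value of joint valve_2 above 0.5 rad and contact force between the fingers and blank_2 above 1.5 N)).
It fails at once if a hub pushed by the gripper (over 1.5 N) or lifted more than 20 mm off its plate while valve_done is more than about 30 degrees open (value of joint valve_done above 0.5 rad and (z of any of hub_1, hub_2, hub_3, hub_4 in the frame of plate_done above 0.055 m or contact force between the fingers and hub_1 above 1.5 N or contact force between the fingers and hub_2 above 1.5 N or contact force between the fingers and hub_3 above 1.5 N or contact force between the fingers and hub_4 above 1.5 N)).
It fails at once if a bystander (angle grinder, grinding discs, wire brush) shifted more than 30 mm (distance of any of grinder, disc_stack, wire_brush from where it was at the start of the episode above 0.03 m).
Of hub_1, hub_2, hub_3, hub_4 only 2 to 4 are there at a start; the rules pass over those that are not, and their reading is None.
At some moment in a run one of blank_1, blank_2 may be knocked a few centimetres aside while the robot is not near it.
It also fails if it takes over 210 s, if anything falls off the work surface, if the arm or the gripper's body presses on something with over 40 N, if the wrist force passes 120 N, or if a joint passes its speed limit or range.

## Working session

There is one attempt and no reset: what is moved stays moved. The work goes in short steps, each a Python script; the robot and the scene stay as the last script left them, time stands still between calls to the robot, and variables do not carry over. Pictures are saved under pics/ and viewed, at most 14 in all, crops included, and the job is handed in when it is done.

```bash
ls; mkdir -p pics; cat > h.py <<'E'
import numpy as np, cv2
from rig import bot
from scipy.spatial.transform import Rotation as R
def q2m(q): return R.from_quat([q[1],q[2],q[3],q[0]]).as_matrix()
def cam(name):
    s=bot.read_state(); c=bot.read_camera(name)
    if name=="wrist":
        T=np.eye(4);T[:3,:3]=q2m(s["tool_rot"]);T[:3,3]=s["ee_pos"];c["T"]=T@np.array(c["mount"])
    else:
        T=np.eye(4);a=np.array(c["attitude"]);T[:3,:3]=a if a.shape==(3,3) else q2m(a);T[:3,3]=c["eye"];c["T"]=T
    c["f"]=240/np.tan(np.radians(c["fovy"])/2)
    return c
def rays(c,uv):
    uv=np.atleast_2d(np.array(uv,float));K=np.array([[c["f"],0,c["cx"]],[0,c["f"],c["cy"]],[0,0,1]])
    p=cv2.undistortPoints(uv[:,None],K,np.array([c["k1"],0,0,0,0.]))[:,0]
    return np.c_[p,np.ones(len(p))]
def onz(c,uv,z):
    d=rays(c,uv)@c["T"][:3,:3].T;o=c["T"][:3,3]
    return o+d*((z-o[2])/d[:,2])[:,None]
def bydepth(c,uv):
    uv=np.atleast_2d(np.array(uv,int));r=rays(c,uv);z=c["depth"][uv[:,1],uv[:,0]]
    return (r*z[:,None])@c["T"][:3,:3].T+c["T"][:3,3]
def proj(c,P):
    Q=(np.atleast_2d(P)-c["T"][:3,3])@c["T"][:3,:3];s=Q[:,:2]/Q[:,2:];r2=(s**2).sum(1,keepdims=True)
    return s*(1+c["k1"]*r2)*c["f"]+[c["cx"],c["cy"]]
E
python3 - <<'E'
from h import *
import pickle
for n in ("scene","side"):
    c=cam(n);cv2.imwrite(f"pics/{n}0.png",c["image"]);pickle.dump(c,open(f"{n}0.pkl","wb"));print(n,c["T"].round(2).tolist(),c["fovy"],c["k1"])
print(bot.read_state())
E
```

```text
pics
scene [[0.78, 0.54, -0.31, 888.37], [0.62, -0.68, 0.39, -517.14], [0.0, -0.5, -0.87, 1193.74], [0.0, 0.0, 0.0, 1.0]] 56.76425456212184 0.0023846314966546284
side [[1.0, -0.05, 0.09, 375.64], [-0.1, -0.62, 0.78, -1152.02], [0.02, -0.78, -0.62, 1003.41], [0.0, 0.0, 0.0, 1.0]] 51.63859437765474 -0.04695269059814301
{'clock': 0.1, 'joint_positions': array([ 1.25239471e+00,  3.00422707e-01,  1.52151459e+00, -5.26435611e-06,
        1.32073660e+00, -6.66022585e-02]), 'qvel': array([-0.00107444, -0.00182007, -0.00145775, -0.00130258,  0.00075266,
       -0.00058852]), 'effort': array([ 5.53788577e-04, -5.44365084e+01, -3.62371194e+01, -8.17451928e-05,
        3.00906526e-03, -4.81128268e-06]), 'ee_pos': array([136.97450432, 532.46822527, 249.7759867 ]), 'tool_rot': array([-1.00925688e-04,  1.25566678e-01,  9.92085035e-01, -5.31120392e-04]), 'ft_force': array([-1.00929872,  0.67013325, -1.24939209]), 'moment': array([-5.11454924e-02, -4.34678492e-02,  4.44730508e-06]), 'grip_force': 0.0, 'grip_width': 85.55188121248752}
```

View pics/scene0.png

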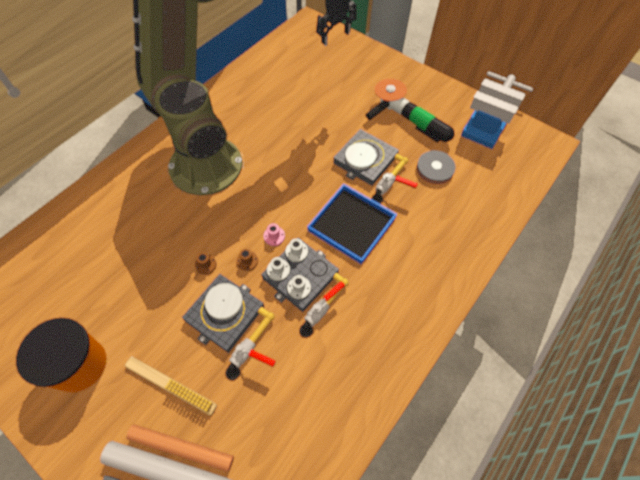

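View pics/side0.png

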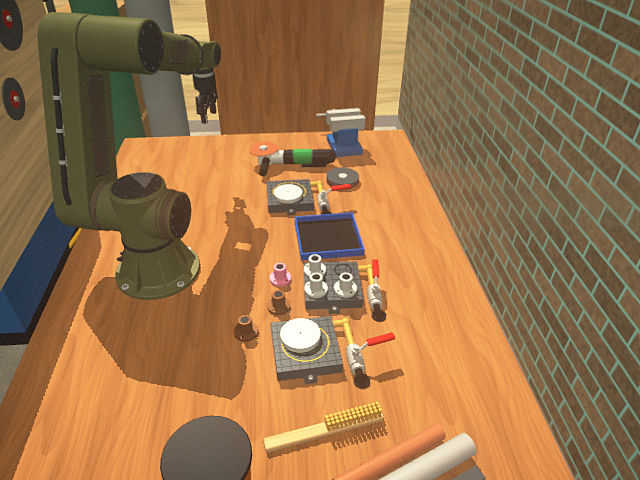

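```bash
python3 - <<'E'
from h import *
import pickle
c=pickle.load(open("scene0.pkl","rb"))
print(onz(c,[[225,312],[301,276],[366,157]],35).round(0).tolist(),onz(c,[[352,222]],5).round(0))
print(onz(c,[[240,352],[318,310],[383,184],[272,361],[342,286],[413,184]],71).round(0).tolist())
P=onz(c,[[225,312],[301,276],[366,157]],35);t=onz(c,[[352,222]],5)[0]
tg=[P[2],t,P[1],P[0]]
q=[0,0,1,0]
s=bot.read_state();print(q2m(s["tool_rot"]).round(2).tolist())
import sys
for i,p in enumerate(tg):
    az=np.arctan2(p[1],p[0])
    for psi in (0,np.pi/2,-np.pi/2,np.pi):
      for back in (0,60,100):
        r=(R.from_euler('z',psi)*R.from_euler('x',np.pi)).as_quat();qq=[r[3],*r[:3]]
        pos=[p[0]-back+30,p[1],330]
        k=bot.ik(pos,qq)
        print(i,round(psi,2),back,None if k is None else np.round(k,2).tolist())
w=cam("wrist");print(np.round(w["mount"],3).tolist(),w["fovy"])
E
```

```text
[[433.0, -341.0, 35.0], [527.0, -129.0, 35.0], [420.0, 343.0, 35.0]] [[525. 124.   5.]]
[[551.0, -399.0, 71.0], [636.0, -189.0, 71.0], [539.0, 261.0, 71.0], [629.0, -366.0, 71.0], [645.0, -94.0, 71.0], [612.0, 320.0, 71.0]]
[[-0.97, 0.25, -0.0], [0.25, 0.97, -0.0], [0.0, -0.0, -1.0]]
0 0 0 [0.59, 0.29, 1.35, -0.0, 1.5, 2.16]
0 0 60 [0.65, 0.18, 1.48, -0.0, 1.48, 2.22]
0 0 100 [0.7, 0.11, 1.56, -0.0, 1.47, 2.27]
0 1.57 0 [0.59, 0.29, 1.35, -0.0, 1.5, 0.59]
0 1.57 60 [0.65, 0.18, 1.48, -0.0, 1.48, 0.65]
0 1.57 100 [0.7, 0.11, 1.56, -0.0, 1.47, 0.7]
0 -1.57 0 None
0 -1.57 60 [0.65, 0.18, 1.48, 0.0, 1.48, -2.49]
0 -1.57 100 [0.7, 0.11, 1.56, 0.0, 1.47, -2.44]
0 3.14 0 [0.59, 0.29, 1.35, 0.0, 1.5, -0.98]
0 3.14 60 [0.65, 0.18, 1.48, 0.0, 1.48, -0.92]
0 3.14 100 [0.7, 0.11, 1.56, 0.0, 1.47, -0.87]
1 0 0 [0.16, 0.3, 1.34, -0.0, 1.5, 1.73]
1 0 60 [0.17, 0.16, 1.51, -0.0, 1.47, 1.75]
1 0 100 [0.19, 0.07, 1.61, -0.0, 1.46, 1.76]
1 1.57 0 [0.16, 0.3, 1.34, -0.0, 1.5, 0.16]
1 1.57 60 [0.17, 0.16, 1.51, -0.0, 1.47, 0.17]
1 1.57 100 [0.19, 0.07, 1.61, -0.0, 1.46, 0.19]
1 -1.57 0 None
1 -1.57 60 No
[... 604 characters left out ...]
.46, -1.92]
3 0 0 [-0.7, 0.31, 1.32, -0.0, 1.51, 0.87]
3 0 60 [-0.77, 0.2, 1.46, -0.0, 1.48, 0.8]
3 0 100 [-0.83, 0.13, 1.54, -0.0, 1.47, 0.74]
3 1.57 0 [-0.7, 0.31, 1.32, 0.0, 1.51, -0.7]
3 1.57 60 [-0.77, 0.2, 1.46, 0.0, 1.48, -0.77]
3 1.57 100 [-0.83, 0.13, 1.54, 0.0, 1.47, -0.83]
3 -1.57 0 [-0.7, 0.31, 1.32, -0.0, 1.51, 2.44]
3 -1.57 60 [-0.77, 0.2, 1.46, -0.0, 1.48, 2.37]
3 -1.57 100 [-0.83, 0.13, 1.54, -0.0, 1.47, 2.31]
3 3.14 0 [-0.7, 0.31, 1.32, 0.0, 1.51, -2.27]
3 3.14 60 [-0.77, 0.2, 1.46, 0.0, 1.48, -2.34]
3 3.14 100 [-0.83, 0.13, 1.54, 0.0, 1.47, -2.4]
[[0.0, -0.949, -0.316, 81.772], [1.0, 0.0, -0.0, -0.349], [0.0, -0.316, 0.949, -124.323], [0.0, 0.0, 0.0, 1.0]] 70.50892809990462
```

```bash
cat >> h.py <<'E'
def qz(psi):
    r=(R.from_euler('z',psi)*R.from_euler('x',np.pi)).as_quat();return [r[3],*r[:3]]
def look(p,z=260,psi=np.pi/2,off=(50,50)):
    bot.move_to([p[0]+off[0],p[1]+off[1],z],qz(psi)); bot.dwell(0.15); return cam("wrist")
def cloud(c):
    v,u=np.mgrid[0:480,0:640];P=bydepth(c,np.c_[u.ravel(),v.ravel()]).reshape(480,640,3)
    P[c["depth"]==0]=np.nan; return P
def fitcirc(p):
    A=np.c_[2*p,np.ones(len(p))];s=np.linalg.lstsq(A,(p**2).sum(1),rcond=None)[0];return s[:2],np.sqrt(s[2]+s[0]**2+s[1]**2)
E
cat > see.py <<'E'
from h import *
import pickle,time
for n,p in dict(B=[420,343],D=[527,-129],A=[433,-341]).items():
    c=look(p);pickle.dump(c,open(f"w{n}.pkl","wb"));cv2.imwrite(f"pics/w{n}.png",c["image"])
    P=cloud(c);z=P[...,2]
    print(n,bot.read_state()["clock"],"plate z",np.nanmedian(z[(abs(z-35)<8)]),"tops",np.nanmedian(z[(z>46)&(z<57)]),np.nanmedian(z[abs(z-85)<6]))
a=[cv2.imread(f"pics/w{n}.png") for n in "BDA"]
cv2.imwrite("pics/m.png",np.vstack([np.hstack(a[:2]),np.hstack([a[2],a[2]*0])])[:, :].copy()) 
m=cv2.resize(cv2.imread("pics/m.png"),(800,600),interpolation=cv2.INTER_AREA);cv2.imwrite("pics/m.png",m)
E
python3 see.py
```

```text
B 1.7 plate z 35.884400510094196 tops 51.79359957539569 79.17925531493012
D 3.6667 plate z 35.70833175153797 tops 50.19825759655379 85.78149861991369
A 4.7917 plate z 35.729122143115205 tops 51.389152218276195 85.77435039515649
```

View pics/m.png

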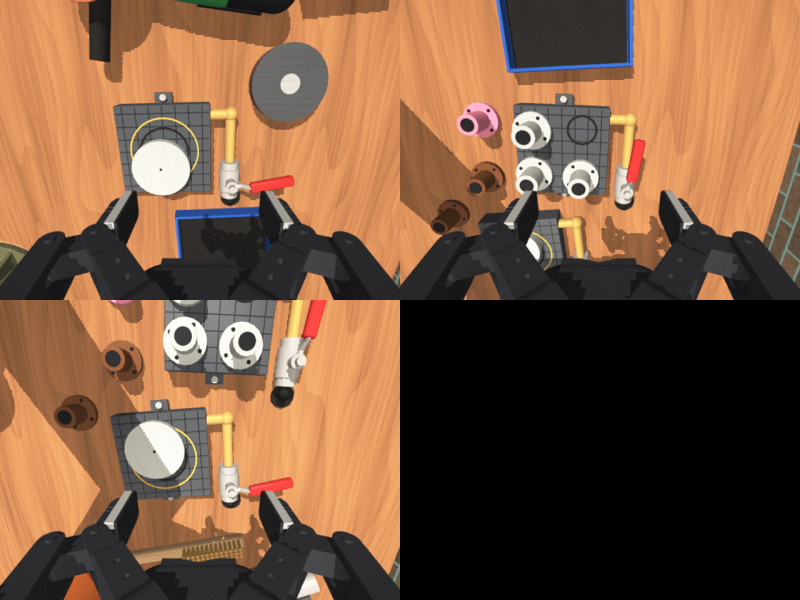

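```bash
cat > meas.py <<'E'
from h import *
import pickle
from scipy.ndimage import label
def plate(c,guess):
    """plate centre + yaw from top face extents (points with z 30..95 above it that lie over plate), world"""
    P=cloud(c);z=P[...,2];m=(z>29)&(z<95)&(np.hypot(P[...,0]-guess[0],P[...,1]-guess[1])<130)
    hsv=cv2.cvtColor(c["image"],cv2.COLOR_BGR2HSV)
    m35=(abs(z-35.5)<3.5)&(hsv[...,1]<70)&(np.hypot(P[...,0]-guess[0],P[...,1]-guess[1])<125)
    l,n=label(cv2.morphologyEx(m35.astype(np.uint8),cv2.MORPH_OPEN,np.ones((5,5),np.uint8)))
    k=[i for i in range(1,n+1) if (l==i).sum()>150]
    v,u=np.nonzero(np.isin(l,k));X=onz(c,np.c_[u,v],35)[:,:2].astype(np.float32)
    (cx,cy),(w,h),a=cv2.minAreaRect(X)
    a=(a+45)%90-45
    return np.array([cx,cy]),np.radians(a),(w,h)
def yellow(c,ctr,yaw):
    hsv=cv2.cvtColor(c["image"],cv2.COLOR_BGR2HSV);m=(abs(hsv[...,0].astype(int)-26)<8)&(hsv[...,1]>110)&(hsv[...,2]>70)
    v,u=np.nonzero(m);X=onz(c,np.c_[u,v],35)[:,:2];d=X-ctr
    s=X[(abs(np.hypot(*d.T)-58)<8)]
    for _ in range(3):
        p,r=fitcirc(s);s=X[abs(np.hypot(*(X-p).T)-58)<3]
    return p,r,len(s)
def blank(c,guess):
    P=cloud(c);z=P[...,2];m=(abs(z-51)<4)&(np.hypot(P[...,0]-guess[0],P[...,1]-guess[1])<120)
    l,n=label(m);k=1+np.argmax([(l==i).sum() for i in range(1,n+1)]);
    cs,_=cv2.findContours((l==k).astype(np.uint8),cv2.RETR_EXTERNAL,cv2.CHAIN_APPROX_NONE)
    q=max(cs,key=len)[:,0];X=onz(c,q,51)[:,:2]
    p,r=fitcirc(X)
    for _ in range(3): 
        s=X[abs(np.hypot(*(X-p).T)-50)<3]; p,r=fitcirc(s) if len(s)>20 else (p,r)
    return p,r
def lever(c,ctr):
    hsv=cv2.cvtColor(c["image"],cv2.COLOR_BGR2HSV);m=((hsv[...,0]<6)|(hsv[...,0]>174))&(hsv[...,1]>180)&(hsv[...,2]>90)
    v,u=np.nonzero(m);X=onz(c,np.c_[u,v],77)[:,:2];X=X[np.hypot(*(X-ctr).T)<240].astype(np.float32)
    (x,y),(w,h),a=cv2.minAreaRect(X);a=np.radians(a if w>h else a+90)
    return np.array([x,y]),a,(w,h)
def hubs(c,guess):
    P=cloud(c);z=P[...,2];m=(abs(z-85)<4)&(np.hypot(P[...,0]-guess[0],P[...,1]-guess[1])<120)
    l,n=label(m);o=[]
    for i in range(1,n+1):
        if (l==i).sum()<100: continue
        cs,_=cv2.findContours((l==i).astype(np.uint8),cv2.RETR_EXTERNAL,cv2.CHAIN_APPROX_NONE)
        o.append(fitcirc(onz(c,max(cs,key=len)[:,0],85)[:,:2]))
    return o
E
python3 - <<'E'
from meas import *
np.set_printoptions(precision=2,suppress=True)
G=dict(B=[420,343],D=[527,-129],A=[433,-341])
for n in "BDA":
    c=pickle.load(open(f"w{n}.pkl","rb"))
    p,a,s=plate(c,G[n]);print(n,"plate",p,a,s)
    R_=np.array([[np.cos(a),-np.sin(a)],[np.sin(a),np.cos(a)]])
    st=p+R_@[115,-60];lp,la,ls=lever(c,p)
    print("  stem",st,"lever",lp,la,ls,"rel dir",np.arctan2(*(lp-st)[::-1])-a,np.hypot(*(lp-st)))
    if n!="D": print("  yellow",yellow(c,p,a),"blank",blank(c,p))
    else: print("  hubs",[(x.round(1),round(r,1)) for x,r in hubs(c,p)])
c=pickle.load(open("wD.pkl","rb"))
P=cloud(c);hsv=cv2.cvtColor(c["image"],cv2.COLOR_BGR2HSV);m=(abs(hsv[...,0].astype(int)-110)<10)&(hsv[...,1]>150)
s=pickle.load(open("scene0.pkl","rb"))
print(onz(s,[[347,185],[396,216],[362,261],[308,224]],25))
for q in ([[1010-800+0,0]],):pass
X=onz(c,[[222,140],[461,131]],25);print("tray near corners?",X)
E
```

```text
B plate [409.63 356.96] 0.01956681669232761 (158.5189971923828, 158.90731811523438)
  stem [525.79 299.23] lever [587.22 314.61] 0.20396217018059676 (70.6031723022461, 20.41435432434082) rel dir 0.22575092626432824 63.33356812866618
  yellow (array([409.43, 355.75]), np.float64(58.32923281346324), 608) blank (array([404.4 , 329.56]), np.float64(49.47728385977857))
D plate [ 513.5  -117.98] -0.04100069656231491 (158.99591064453125, 158.86512756347656)
  stem [ 625.94 -182.65] lever [ 634.25 -117.91] 1.4375419990175282 (71.01573181152344, 18.082469940185547) rel dir 1.484130801848972 65.2680277862441
  hubs [(array([466.8, -77.3]), np.float64(17.6)), (array([ 463.6, -152.8]), np.float64(16.6)), (array([ 545. , -160.6]), np.float64(17.5))]
A plate [ 436.67 -338.48] 0.07279764155537048 (189.19021606445312, 159.17425537109375)
  stem [ 555.73 -389.96] lever [ 601.05 -373.55] 0.24300126550774337 (70.45857238769531, 20.554821014404297) rel dir 0.27453853227829 48.1982436320589
  yellow (array([ 420.92, -340.74]), np.float64(58.28383835894528), 464) blank (array([ 409.86, -322.17]), np.float64(49.66190059617234))
[[435.14 216.98  25.  ]
 [625.03 216.48  25.  ]
 [633.18  23.43  25.  ]
 [429.33  23.31  25.  ]]
tray near corners? [[479.18  -9.5   25.  ]
 [722.09  -0.13  25.  ]]
```

```bash
cat >> h.py <<'E'
def arc(stem,yaw,th0,th1,r=70,z=81,over=0.12,sp=120,gap=14.5+9+1.5,fstop=12):
    """push lever from angle th0 to stop at th1 with closed fingers"""
    s=np.sign(th1-th0)
    def pose(th,g):
        ph=yaw+th;u=np.array([np.cos(ph),np.sin(ph)]);n=np.array([-u[1],u[0]])*s
        p=np.array(stem)+r*u-g*n;return [p[0],p[1],z],qz(ph)
    p,q=pose(th0,gap+9)
    p=list(p);bot.move_to([p[0],p[1],150],q);bot.servo_line(p,speed=200)
    N=int(np.ceil(abs(th1-th0)/0.26));hit=False
    for th in np.linspace(th0,th1-0.12*s,N):
        p,q=pose(th,gap-1.5);bot.servo_line(p,q,speed=sp)
    p,q=pose(th1+over*s,gap-1.5);hit=bot.servo_line(p,q,speed=40,until_force=fstop)
    st=bot.read_state();e=st["ee_pos"];print("arc stop",hit,"force",st["ft_force"].round(1),"ee",e.round(1))
    u0=e[:2]-stem;print("  implied lever angle",round(np.arctan2(u0[1],u0[0])-yaw+s*np.arctan2(gap-1.5,r),3))
    p,_=pose(th1,gap+15);bot.servo_line([*p[:2],z],speed=150);bot.servo_line([*p[:2],150],speed=250)
E
python3 - <<'E'
from meas import *
c=pickle.load(open("wD.pkl","rb"))
print(onz(c,[[176,115],[371,106],[181,110],[369,103]],25).round(1),bot.tip_reach)
bot.move_gripper(0)
# D stem from lever: 64 mm inward of bar centre
lp,la,_=lever(c,np.array([513.5,-118]));print("stem by lever",lp-64*np.array([np.cos(la),np.sin(la)]))
yaw=-0.041;st=np.array([625.9,-182.7])
arc(st,yaw,1.49,0.0)
c=cam("wrist");lp,la,_=lever(c,np.array([513.5,-118]));print(lp,la-yaw)
cv2.imwrite("pics/d1.png",c["image"]);print(bot.read_state()["clock"])
E
```

```text
[[434.9  14.8  25. ]
 [629.5  23.   25. ]
 [440.5  19.5  25. ]
 [627.4  25.8  25. ]] 19.0
stem by lever [ 625.74846553 -181.34256802]
arc stop True force [-0.5  6.3  3.8] ee [ 697.6 -163.4   80.9]
  implied lever angle -0.019
[ 691.13171387 -184.84118652] 3.153283234212926
10.5083
```

View pics/d1.png

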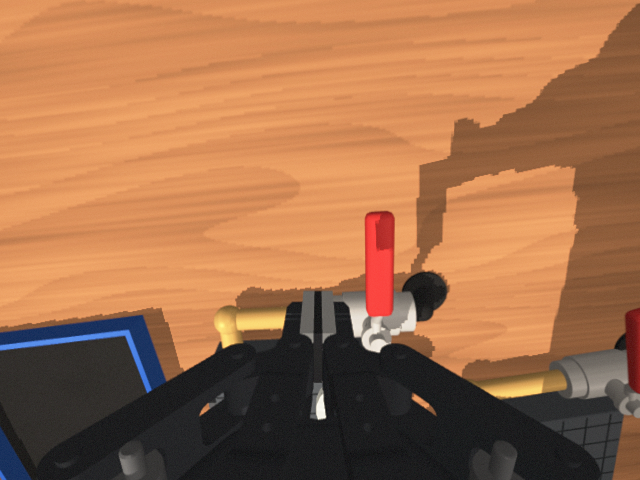

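The valve_done lever points straight away from the plate, so it is shut. Next I move the hubs.

```bash
python3 - <<'E'
from h import *
T=np.array([529,119.5]);y=0.042;Rt=np.array([[np.cos(y),-np.sin(y)],[np.sin(y),np.cos(y)]])
H=[(466.8,-77.3),(463.6,-153.3),(545,-160.6)]
S=[(-42,42),(42,42),(-42,-42)]
bot.move_gripper(58,grip_force=40);q=qz(np.pi/2)
for i,(h,s) in enumerate(zip(H,S)):
    bot.move_to([*h,130],q);hit=bot.servo_line([*h,71],speed=150,until_force=10)
    if hit: print("hit!",bot.read_state()["ee_pos"]);bot.servo_line([*h,130]);break
    bot.move_gripper(25,grip_force=40);st=bot.read_state();print(i,"grip",st["grip_width"],st["grip_force"],st["ft_force"].round(1))
    z0=st["ee_pos"][2];d=Rt@s+T
    bot.servo_line([*h,150],speed=250);bot.move_to([*d,120],q)
    print("  held",bot.read_state()["grip_width"])
    hit=bot.servo_line([*d,z0-29.5+2],speed=120);hit=bot.servo_line([*d,z0-29.5-3],speed=25,until_force=5)
    print("  down",hit,bot.read_state()["ee_pos"].round(1),z0);bot.move_gripper(58);bot.servo_line([*d,130],speed=250)
print(bot.read_state()["clock"])
c=look([500,119],z=260,off=(30,50));cv2.imwrite("pics/tray.png",c["image"])
E
```

```text
0 grip 34.62498250600318 39.786080718040466 [-0.9  0.1  6.1]
  held 34.960138771609046
  down True [486.1 159.8  41.8] 72.17490770093177
1 grip 34.9373675261517 39.82850790023804 [0.9 1.6 5.1]
  held 34.6870154591564
  down True [570.  163.4  41.9] 72.24117283795381
2 grip 34.94515593937321 39.91596043109894 [0.1 1.1 5.8]
  held 34.77099265884087
  down True [489.6  75.8  42. ] 72.38114416102485
27.7667
```

View pics/tray.png

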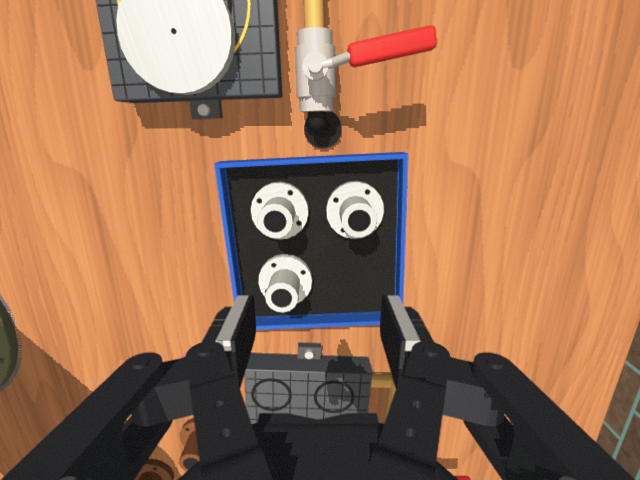

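```bash
cat > push.py <<'E'
from meas import *
def measure(m):
    c=look(m,z=230,off=(10,60));y,r,n=yellow(c,np.array(m),0);b,rb=blank(c,m)
    print("mark",y.round(1),round(r,1),n,"blank",b.round(1),round(rb,1),"err",(y-b).round(1),"t",round(bot.read_state()["clock"],1));return c,y,b
def centre(m,tol=2.0,n=4,half=11):
    bot.move_gripper(0)
    for k in range(n):
        c,y,b=measure(m);e=y-b;L=np.hypot(*e)
        if L<tol: return c,y
        d=e/L;a=np.arctan2(d[1],d[0]);rr=50+half
        # tool x along +-d, whichever gives smaller wrist angle
        st=b-d*(rr+10);best=None
        for psi in (a,a+np.pi):
            q=bot.ik([*st,58],qz(psi))
            if q is not None and (best is None or abs(q[5])<abs(best[0])): best=(q[5],psi)
        q=qz(best[1]);bot.move_to([*st,130],q);bot.servo_line([*st,58],speed=200)
        bot.servo_line([*(b-d*(rr+2)),58],speed=60);bot.servo_line([*(y-d*rr),58],speed=30)
        bot.servo_line([*(b-d*(rr+10)),58],speed=150);bot.servo_line([*(b-d*(rr+10)),130],speed=300)
    return measure(m)[:2]
E
python3 - <<'E'
from push import *
c,y=centre([409.4,355.7])
cv2.imwrite("pics/b1.png",c["image"]);print(plate(c,y))
c=pickle.load(open("scene0.pkl","rb"));print("browns",onz(c,[[247,266],[204,270]],5).round(0))
E
```

```text
mark [409.7 355.7] 58.3 687 blank [404.2 330. ] 49.3 err [ 5.5 25.7] t 30.5
mark [409.7 355.6] 58.4 778 blank [409.9 356.1] 49.4 err [-0.2 -0.5] t 34.9
(array([425.60934448, 357.45724487]), np.float64(0.0285491721900281), (190.62313842773438, 159.17384338378906))
browns [[ 372. -193.    5.]
 [ 282. -282.    5.]]
```

View pics/b1.png

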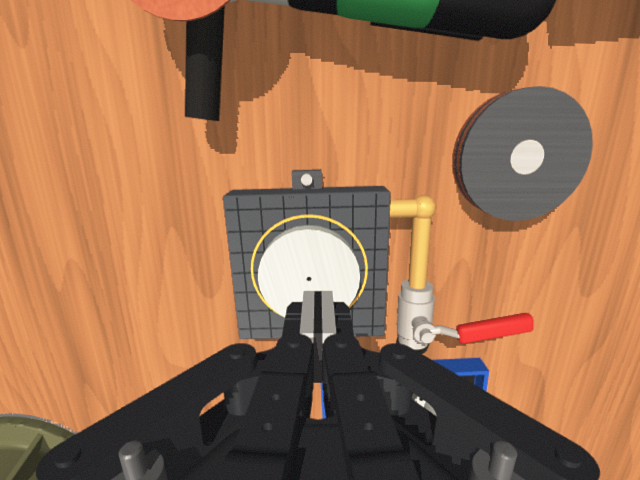

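```bash
python3 - <<'E'
from push import *
bot.move_gripper(0)
st=np.array([525.8,299.0]);arc(st,0.022,0.15,1.571)
c,y,b=measure([409.7,355.7]);lp,la,ls=lever(c,y);print("lever B",lp,la,ls)
c,y=centre([420.9,-340.7]);cv2.imwrite("pics/a1.png",c["image"])
lp,la,ls=lever(c,y);print("lever A",lp,la,ls,"stem",lp-64*np.array([np.cos(la),np.sin(la)]))
E
```

```text
arc stop True force [ 9.2  0.9 -1.8] ee [547.1 369.4  81.2]
  implied lever angle 1.579
mark [409.7 355.6] 58.4 766 blank [409.9 356.1] 49.4 err [-0.2 -0.5] t 40.9
lever B [522.72558594 365.18109131] 1.5975088769868813 (18.338960647583008, 72.1568832397461)
mark [ 421.1 -340.8] 58.3 620 blank [ 409.5 -351. ] 49.4 err [11.7 10.2] t 43.8
mark [ 421.1 -340.9] 58.4 717 blank [ 421.4 -340.6] 49.4 err [-0.3 -0.2] t 47.7
lever A [ 600.046875   -373.08132935] 0.24109296078389028 (71.39381408691406, 22.002588272094727) stem [ 537.89790891 -388.36223293]
```

View pics/a1.png

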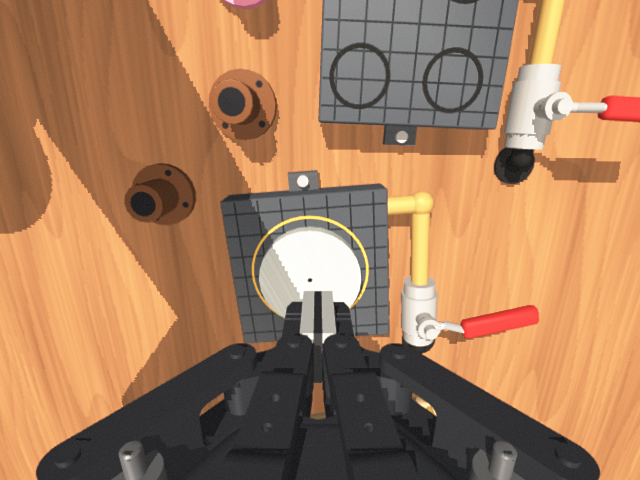

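```bash
python3 - <<'E'
from push import *
c=cam("wrist")
X=onz(c,[[222,200],[246,342],[387,187],[389,337]],35)[:,:2];d=X[0]-X[1],X[2]-X[3],X[2]-X[0]
yaw=np.mean([np.arctan2(-d[0][0],d[0][1]),np.arctan2(-d[1][0],d[1][1])]);yaw2=np.arctan2(d[2][1],d[2][0]);print(yaw,yaw2)
yw=np.median([yaw,yaw2,0.07]);yy=np.array([421.1,-340.9]);st=yy+np.array([[np.cos(yw),-np.sin(yw)],[np.sin(yw),np.cos(yw)]])@[115,-60];print(yw,st)
assert np.hypot(*(st-[539,-390.5]))<6
arc(st,yw,0.1,1.571)
c,y,b=measure(yy);lp,la,ls=lever(c,y);print("lever A",lp,la,ls,"rel",la-yw);cv2.imwrite("pics/a2.png",c["image"])
c,y,b=measure([409.7,355.7]);cv2.imwrite("pics/b2.png",c["image"])
cv2.imwrite("pics/ab.png",cv2.resize(np.hstack([cv2.imread("pics/a2.png"),c["image"]]),(800,300),interpolation=cv2.INTER_AREA))
E
```

```text
0.07510504618784486 0.0765828641947865
0.07510504618784486 [ 540.27787574 -392.10189385]
arc stop True force [10.1 -0.8 -2.2] ee [ 557.7 -320.2   81.1]
  implied lever angle 1.582
mark [ 421.1 -340.9] 58.4 727 blank [ 421.5 -340.6] 49.4 err [-0.3 -0.3] t 53.8
lever A [ 533.5880127  -325.59591675] 1.645565306768171 (18.0560302734375, 71.7166976928711) rel 1.5704602605803262
mark [409.7 355.6] 58.4 759 blank [409.9 356.1] 49.4 err [-0.2 -0.5] t 56.5
```

View pics/ab.png

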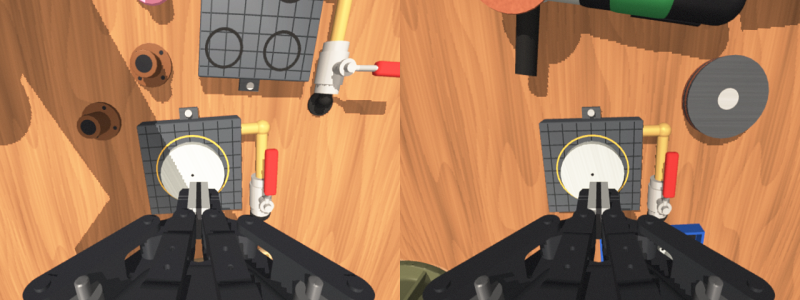

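Both levers are open along the rear edges, both blanks are within 1 mm of their marks, and the hubs stand in the tray. I'm handing it in.

```bash
python3 -c "
from rig import bot
print(bot.finish_job())"
```

```text
the job is handed in; nothing more can be done
None
```

The job is handed in at about 57 s, and by my last camera checks all goals were met (no verdict came back): valve_done is shut, all three hubs stand upright in the tray, and both blanks sit within 1 mm of their marks with valves 1 and 2 open to their stops.

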